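Clear the offcut from the bench saw

ROBOT

A 6-joint arm with a two-finger parallel gripper is mounted at the origin on a cart in front of the work surface, level with it; the furniture and walls round the work are solid. World frame = base frame: x ahead of the robot, y to its left, z up, the work surface at z = 0. Lengths are in mm, angles in rad, forces in N, time in s.
With the tool pointing down it reaches from about 300 to 750 mm from the base axis. Payload 8.5 kg.
Tool frame: the origin (TCP) lies midway between the tips of the shut fingers; the grasp point (between the pads) lies 19 mm behind it; z points along the fingers, y is the direction in which the jaws open and shut (so a half turn about z gives the same grasp; the last joint's range is limited). The gripper opens to 85 mm and grips with 20 to 120 N. Pads are 22 mm wide; open, the fingers measure 114 mm over their backs; the gripper's body (76 mm by 85 mm) begins 54 mm behind the grasp point. The pads swing forward as they close: fully open they stand 13 mm farther back than shut.
Start: joints at [1.012, 0.381, 1.297, -0, 1.464, -0.215], TCP at [185.377, 517.799, 206.122] pointing down, gripper open.
Joint ranges: [-3.11, 3.11], [-0.89, 2.33], [0.22, 2.48], [-1.42, 4.56], [0.17, 2.85], [-2.88, 2.88]. Speed limits (rad/s): [2.39, 2.39, 3.14, 3.14, 3.14, 3.14].

INTERFACE

Orientations are given as a unit quaternion [w, x, y, z].
In Python, from rig import r gives the robot as it stands.
- The arm moves only by the tool carry_out, never from a script. Its argument "rows" is a list of rows, each a list of 6 numbers: the shift along the tool's x, y, z scaled (see below), then the turn, a rotation vector about the tool's x, y, z scaled (see below). In form: [[x, y, z, wx, wy, wz], ...]. A call has 1 to 10 rows; each row shifts and turns the commanded pose from where the row before left it, along the tool's axes as they then stand; what a row does not reach is not made up. The controller multiplies each number of a shift by 0.1 m and each number of a turn by 45 degrees. A row lasts 1/10 s, in which the tool goes at most 50 mm and 8.59 degrees, less where a joint would pass 70% of its speed; a pose out of reach is approached as far as the arm can. A call with a number of a shift or a turn outside -1 to 1 is refused whole. A call with a gripper value outside its range is refused whole. "gripper" is the opening, from 0 (shut) to 1 (fully open), set as the call begins (left out, the last holds). The fingers move at their own pace and stop on an object; "grip_force" is the grip in N (left out, the last holds). Time passes only in rows, so rows that do not move let the fingers close. It gives the time, the measured TCP pose, the force and the opening at its end, in the units of the state.
- r.get_state(): the state, without advancing time (a new reading comes with each control period).
- r.snapshot(name): name is "scene" or "top" or "wrist"; returns (picture, depth): 420x560x3 uint8, red, green, blue; 420x560 float32, mm along the optical axis (not along the pixel's ray), 0 where there is no reading.
- r.camera_info(name): a dict with "fx", "fy", "cx", "cy" (pixels), "k1" (the pictures are not rectified: a ray, as slopes to the right and down, at radius r is drawn at 1 + k1 r^2 times it, then the intrinsics apply), "position" and "rotation" of the camera in the world. Camera axes: x right, y up, looking along -z (the intrinsics and any distortion apply to the point x, -y, -z); pixel columns grow to the right and rows downward; lengths in mm; the calibration is good to about 2 mm. A picture is of the moment at which its call begins: read the wrist's pose just before it. camera_info takes no time and is no camera call; for the wrist camera it gives the pose at the moment of the call.
- r.hand_in(): hands the job in, once; it reports no verdict.
The state is a dict: "clock": time; "q": joint angles; "joint_vel": joint speeds; "joint_efforts": joint torques, N m; "eef_pos": TCP position; "orientation": TCP orientation; "contact_force": force on the tool from outside, world axes, zero at the start; "torque": the same for the moment, N m; "opening": finger opening in mm.
Only numpy, scipy, OpenCV 4.12 (cv2) and the standard library are available. Lean on these libraries where they do the work, as an engineer would, in place of code of your own. Each camera call takes 0.05 s, during which the arm holds its last target.

TASK

Clear the small table saw ready for a blade change. First push its stop button fully in, so that it stays in; then push the counterweighted blade guard up past its balance point so that it stays up by itself; then push the wooden offcut that was lying under the guard sideways off the saw table into the steel tray, leaving the guard up. Only push with the fingers, do not pick anything up, and leave the other things on the bench where they are.

Things in the scene. Friction and masses are not known exactly. Their poses are not given: they have to be found in the camera images.
- saw: small hobby table saw, fixed. Origin on the bench under it; x = feed direction (its front, with handwheel and switch box, is at -x), y left towards the tray, z up. Table top z = 90 mm, x -115 to 85, y -95 to 95 mm. Blade 12 mm proud at y = 0, x -3 to 53 mm. Fence 23 mm high on the table, y -93 to -77 mm. Switch box 66 mm high, x -200 to -130, y -115 to -55 mm. Two ears at the back, y +-45 mm, 148 mm high
- table_center (a point): a point on the surface of the saw table, at saw x = -15, y = 0, z = 90 mm; axes as the saw's
- guard (a joint): angle of the blade guard: 0 = down over the blade, grows as its front rises, 1.85 = fully up, leaning back on its stop. A clear hood (174 x 84 x 41 mm, open below and behind) on two steel straps, with a round weight behind the shaft. Below 0.78 rad it falls shut, beyond that it falls back on to the stop and stays. Under 2 N at its bar lifts it
- guard_pivot (a point): middle of the guard's shaft, at saw x = 100, y = 0, z = 135 mm; the shaft lies along the saw's y axis
- guard_bar (a point): middle of the round steel lifting bar at the guard's front: 10 mm thick, 68 mm long along the saw's y, 225 mm from the shaft and, guard down, level with it: 45 mm above the saw table, 10 mm in front of the table's front edge, centre 21 mm in front of the hood, so a finger can go under it from the front. It and its x and z axes turn with the guard
- weight_center (a point): centre of the guard's counterweight, a steel cylinder 44 mm in diameter and 64 mm long along the saw's y axis; with the guard down it is 42 mm behind and 26 mm above the shaft
- stop_button (a joint): travel of the stop button: 0 = out, 0.007 m = fully in. It moves straight down under about 3 N and stays where it is pushed
- button_top (a point): middle of the top of the stop button, a black mushroom button 34 mm in diameter on the switch box in front of the saw, on its right; with the button out it is 91 mm above the bench
- offcut_center (a point): centre of the loose wooden offcut, a plain stick 16 x 62 x 12 mm high, lying on the saw table under the guard, in front of the blade; its long side is along this point's y axis, roughly along the saw's x axis. 30 g
- tray_floor (a point): middle of the floor of the open steel offcut tray at the saw's left-hand side, 9 mm above the bench; the tray measures 190 mm along the saw's x, 115 mm along its y and its rim is 72 mm above the bench, 18 mm lower than the saw table, which it adjoins (it begins 3 mm beyond the table's left edge)
- cork: cork sanding block 58 x 105 x 36 mm on the bench behind the saw (at its weight end); origin under its centre; not to be moved
- block: drilled wooden block 67 x 71 x 98 mm high on the bench behind the saw (at its weight end); origin under its centre; not to be moved
- taper: wooden taper block 90 x 78 x 60 mm on the bench in front of the saw; origin under its centre; not to be moved
- pencil: pencil 8 x 149 x 8 mm on the bench in front of the saw; origin under its centre; not to be moved
- offcut: the same offcut; origin under its centre, 6 mm below point offcut_center

How it is judged:
By the outcome, as a careful person would: the job done as asked, in the order asked, and still so for the second after the job is handed in, with the robot touching nothing.
It also fails if it takes over 53 s, if anything falls off the work surface, if the arm or the gripper's body presses on something with over 40 N, if the wrist force passes 120 N, or if a joint passes its speed limit or range.

## Working session

There is one attempt and no reset: what is moved stays moved. The work goes in short steps, Python scripts to look and compute and a tool call to move; the robot and the scene stay as the last step left them, time stands still between calls to the robot, and variables do not carry over. Pictures are saved under pics/ and viewed, and the job is handed in when it is done.

Besides the shell and the picture viewer there is one more tool, called after "Call:" as name(argument=value, ...), one argument or row to a line, values as JSON. carry_out: Moves the arm, as the interface text tells. Its arguments: {"type":"object","properties":{"rows":{"type":"array","items":{"type":"array","items":{"type":"number","minimum":-1,"maximum":1}}},"gripper":{"type":"number"},"grip_force":{"type":"number"}},"required":["rows"]}

```bash
mkdir -p pics; ls
python3 - <<'E'
from rig import r
import cv2,json
s=r.get_state();print({k:s[k] for k in s})
for n in("scene","top","wrist"):
    print(n,r.camera_info(n))
    p,d=r.snapshot(n)
    cv2.imwrite(f"pics/{n}0.png",p[:,:,::-1]);
    import numpy as np; np.save(f"{n}0.npy",d)
E
```

```text
pics
{'clock': 0.0, 'q': array([ 1.01168052e+00,  3.81217324e-01,  1.29825908e+00,  3.09517467e-05,
        1.46356943e+00, -2.15297111e-01]), 'joint_vel': array([-0.00021694,  0.00022574, -0.00058186, -0.00099431,  0.00105261,
       -0.00051005]), 'joint_efforts': array([ 7.20786538e-04, -4.48460805e+01, -2.31295484e+01, -1.72868636e-04,
        4.51574815e-03,  1.92998471e-05]), 'eef_pos': array([185.21681217, 517.53855185, 205.50091074]), 'orientation': array([-2.88609276e-04,  1.71065461e-01,  9.85259397e-01, -6.66988673e-04]), 'contact_force': array([ 0.73448733,  0.41069339, -0.41766382]), 'torque': array([-0.00809656, -0.05308197,  0.01362966]), 'opening': 85.12148607406766}
scene {'fx': 383.3358959327243, 'fy': 383.3358959327243, 'cx': 284.2278146508032, 'cy': 209.05540092799245, 'k1': -0.08684594439908407, 'position': array([ 223.18638809, -521.59693401,  892.32792718]), 'rotation': array([ 0.89946809,  0.32850537, -0.10643378, -0.26779325])}
top {'fx': 389.38355567559864, 'fy': 389.38355567559864, 'cx': 273.70328487220513, 'cy': 209.62518693581646, 'k1': -0.009831403181815097, 'position': array([4.50719788e+02, 1.01270046e+00, 1.01279731e+03]), 'rotation': array([-0.70149211, -0.05277527,  0.06049816,  0.70814092])}
wrist {'fx': 310.2013263457881, 'fy': 310.2013263457881, 'cx': 280.92984489338795, 'cy': 214.27143893733881, 'k1': -0.043163803627319135, 'position': array([118.68223263, 543.01848326, 373.83866961]), 'rotation': array([ 0.80952095, -0.11556864, -0.08128277,  0.56983579])}
```

View pics/scene0.png

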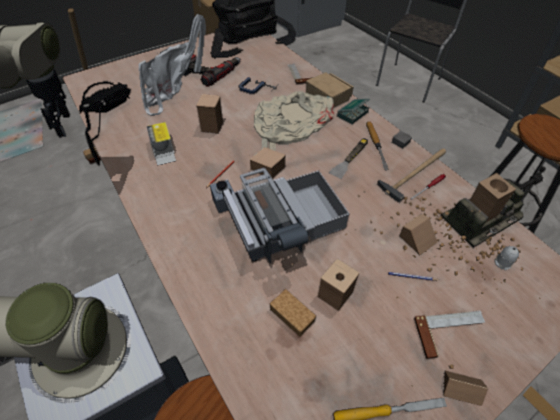

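View pics/top0.png

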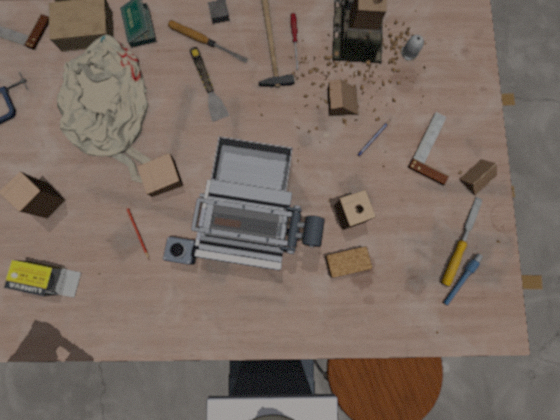

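View pics/wrist0.png

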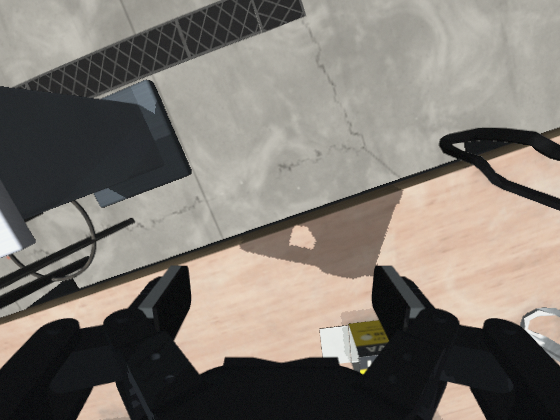

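The top picture shows the saw at about (245,225), the switch box with button at (180,250), the tray above at (252,170), and the weight at (313,230). Saw x runs along image right (world -y), saw y along image up (world +x).

```bash
cat > h.py <<'E'
import numpy as np,cv2
from scipy.spatial.transform import Rotation as R
def rot(q): return R.from_quat([q[1],q[2],q[3],q[0]])
def K(ci): return np.array([[ci['fx'],0,ci['cx']],[0,ci['fy'],ci['cy']],[0,0,1.]]),np.array([ci['k1'],0,0,0,0.])
def ray(ci,u,v):
    k,d=K(ci)
    p=cv2.undistortPoints(np.array([[[u,v]]],float),k,d)[0,0]
    return rot(ci['rotation']).apply([p[0],-p[1],-1.])
def onz(ci,u,v,z):
    w=ray(ci,u,v);c=np.array(ci['position']);return c+w*(z-c[2])/w[2]
def dep(ci,u,v,D): return np.array(ci['position'])+ray(ci,u,v)*D
def proj(ci,P):
    P=np.atleast_2d(P);c=rot(ci['rotation']).inv().apply(P-np.array(ci['position']))
    k,d=K(ci);c=c*[1,-1,-1]
    return cv2.projectPoints(c.reshape(-1,1,3),np.zeros(3),np.zeros(3),k,d)[0][:,0]
E
python3 - <<'E'
import cv2
p=cv2.imread("pics/top0.png");c=p[130:280,155:335];cv2.imwrite("pics/top0c.png",cv2.resize(c,None,fx=4.4,fy=4,interpolation=cv2.INTER_CUBIC)[:600])
c=p[130:280,155:335];cv2.imwrite("pics/top0c.png",cv2.resize(c,None,fx=4,fy=4,interpolation=cv2.INTER_CUBIC))
p=cv2.imread("pics/scene0.png");c=p[160:260,200:360];cv2.imwrite("pics/scene0c.png",cv2.resize(c,None,fx=5,fy=5,interpolation=cv2.INTER_CUBIC))
E
```

```text
(no output)
```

View pics/top0c.png

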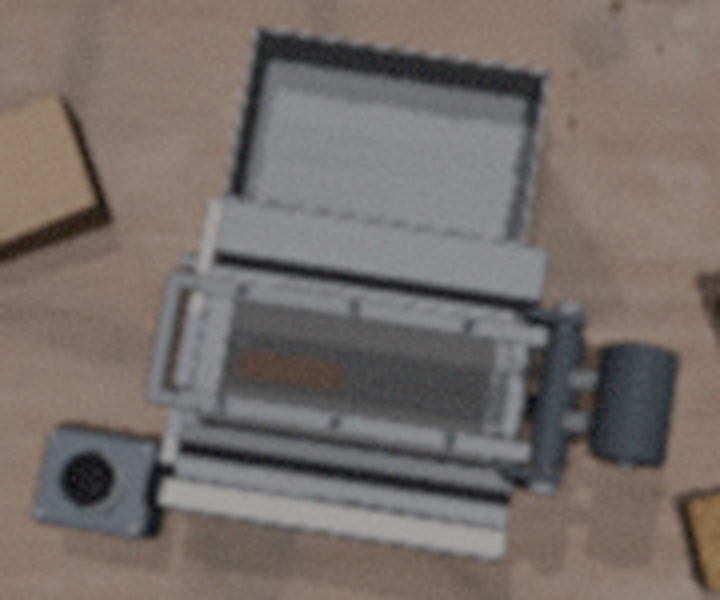

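View pics/scene0c.png

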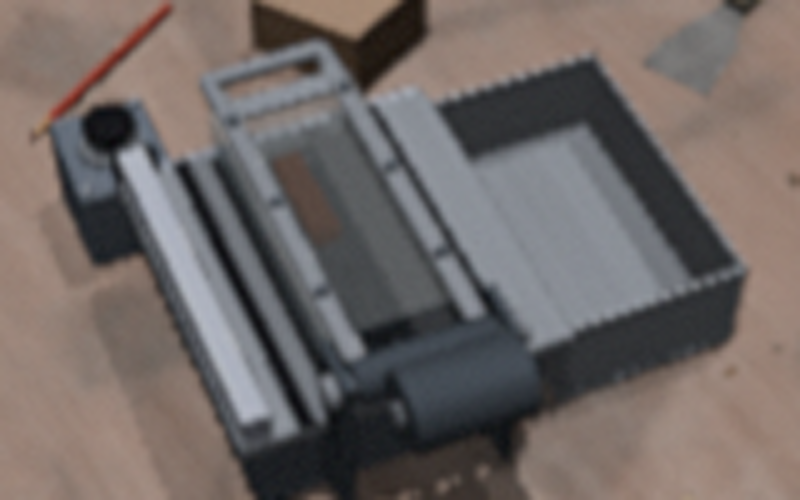

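```bash
cat > fit.py <<'E'
from rig import r
from h import *
from scipy.optimize import least_squares
T=r.camera_info("top");S=r.camera_info("scene")
tp=lambda x,y:((x+.5)/4-.5+155,(y+.5)/4-.5+130)
sp=lambda x,y:((x+.5)/5-.5+200,(y+.5)/5-.5+160)
obs=[("t FL",T,tp(218,200),(-115,95,90)),("t RL",T,tp(546,250),(85,95,90)),
("button",T,tp(88,478),(-165,-85,91)),
("barL",T,tp(185,277),(-125,34,135)),("barR",T,tp(155,402),(-125,-34,135)),
("fenceRR",T,tp(500,557),(85,-93,113)),
("s FL",S,sp(412,90),(-115,95,90)),("s button",S,sp(110,125),(-165,-85,91)),
("s traycorner",S,sp(742,270),(80,213,72)),("s bar ends mid",S,sp(263,58),(-125,0,135)),
("s fenceFL",S,sp(140,145),(-115,-77,113)),("s fenceRR",S,sp(240,425),(85,-93,113))]
def W(p,P):
    c,s=np.cos(p[2]),np.sin(p[2]);return np.array([p[0]+c*P[0]-s*P[1],p[1]+s*P[0]+c*P[1],P[2]])
if __name__=="__main__":
    f=lambda p:np.concatenate([proj(ci,W(p,P))[0]-uv for _,ci,uv,P in obs])
    o=least_squares(f,[450,70,-1.7],loss='soft_l1');print(o.x)
    for (n,*_),e in zip(obs,f(o.x).reshape(-1,2)):print(n,e.round(1))
    p=o.x
    print("button",onz(T,*obs[2][2],91),onz(S,*obs[7][2],91),W(p,(-165,-85,91)))
    print("bar",W(p,(-125,0,135)),"tablec",W(p,(-15,0,90)))
    for uv in [(290,370),(238,365),(340,378)]:
        print("offcut",onz(T,*tp(*uv),102))
    print("offcut scene",onz(S,*sp(307,197),102))
    np.save("p.npy",p)
E
python3 fit.py
```

```text
[564.11788714  46.0276963   -8.01202547]
t FL [ 0.6 -0.4]
t RL [ 0.2 -0.8]
button [-1.1  0.6]
barL [-3.   0.7]
barR [-0.9 -1.3]
fenceRR [0.7 0. ]
s FL [ 1.4 -0.2]
s button [-1.6 -1. ]
s traycorner [2.8 2. ]
s bar ends mid [-0.7  2.1]
s fenceFL [-0.2  0.5]
s fenceRR [0.  0.3]
button [507.5129389  219.75442546  91.        ] [508.34486166 216.19855932  91.        ] [506.14604837 222.34918084  91.        ]
bar [583.79122817 169.46982709 135.        ] tablec [566.47868806  60.840752    90.        ]
offcut [569.12990695 100.26521682 102.        ]
offcut [572.36840251 130.88515371 102.        ]
offcut [564.12476634  70.83288701 102.        ]
offcut scene [570.58058445  97.78426185 102.        ]
```

```bash
cat > plan.py <<'E'
from rig import r
from h import *
p=np.load("p.npy");p[2]+=2*np.pi
c,s=np.cos(p[2]),np.sin(p[2]);xs=np.array([c,s,0]);ys=np.array([-s,c,0])
def SW(x,y,z): return np.array([p[0],p[1],0])+x*xs+y*ys+[0,0,z]
def WS(P): d=np.array(P)-[p[0],p[1],0]; return np.array([d@xs,d@ys,d[2]])
def ori(tilt):  # tool y=-xs, x=-ys, z=down; tilt towards xs
    B=np.column_stack([-ys,-xs,[0,0,-1]])
    return R.from_matrix(B)*R.from_rotvec([np.radians(tilt),0,0])
def plan(targets,cur=None,vmax=45,dec=3):
    st=r.get_state()
    P,O=(st['eef_pos'],rot(st['orientation'])) if cur is None else cur
    out=[]
    for T,tilt,*v in targets:
        v=v[0] if v else vmax; G=ori(tilt)
        n=max(1,int(np.ceil(max(np.linalg.norm(T-P)/v,np.degrees((O.inv()*G).magnitude())/8.2))))
        for i in range(n):
            k=n-i
            d=O.inv().apply((T-P)/k)/100; w=(O.inv()*G).as_rotvec()/k/(np.pi/4)
            d=d.round(dec);w=w.round(dec)
            out.append([*d.tolist(),*w.tolist()]); P=P+O.apply(d*100);O=O*R.from_rotvec(w*np.pi/4)
    print(len(out))
    for i in range(0,len(out),10): print(str(out[i:i+10]).replace(' ',''))
    return P,O
E
python3 - <<'E'
from plan import *
print(p,WS([569.5,99,102]),SW(-165,-85,91))
plan([(np.array([508,219,160.]),0)])
E
```

```text
[564.11788714  46.0276963   -1.72884017] [-53.15918546  -3.02210173 102.        ] [506.14604837 222.34918084  91.        ]
10
[[-0.405,-0.172,0.046,-0.0,-0.0,-0.024],[-0.401,-0.18,0.046,-0.0,-0.0,-0.024],[-0.398,-0.187,0.046,-0.0,-0.0,-0.024],[-0.394,-0.195,0.046,-0.0,-0.0,-0.023],[-0.39,-0.202,0.046,-0.0,-0.0,-0.024],[-0.387,-0.209,0.046,-0.0,-0.0,-0.023],[-0.383,-0.216,0.045,-0.0,-0.0,-0.024],[-0.378,-0.224,0.046,-0.0,-0.0,-0.023],[-0.375,-0.231,0.045,-0.001,-0.0,-0.024],[-0.37,-0.237,0.046,-0.0,-0.0,-0.023]]
```

Call:
carry_out(
  rows=[
    [-0.405, -0.172, 0.046, 0, 0, -0.024],
    [-0.401, -0.18, 0.046, 0, 0, -0.024],
    [-0.398, -0.187, 0.046, 0, 0, -0.024],
    [-0.394, -0.195, 0.046, 0, 0, -0.023],
    [-0.39, -0.202, 0.046, 0, 0, -0.024],
    [-0.387, -0.209, 0.046, 0, 0, -0.023],
    [-0.383, -0.216, 0.045, 0, 0, -0.024],
    [-0.378, -0.224, 0.046, 0, 0, -0.023],
    [-0.375, -0.231, 0.045, 0, 0, -0.024],
    [-0.37, -0.237, 0.046, 0, 0, -0.023],
  ],
  gripper=0,
)

```text
clock: 1.15
eef_pos: [509.2, 217.7, 160.0]
orientation: [-0.0, 0.079, 0.997, -0.0]
contact_force: [0.5, 0.9, 0.7]
opening: 0.0
```

Call:
carry_out(
  rows=[
    [0, 0, 0, 0, 0, 0],
    [0, 0, 0, 0, 0, 0],
    [0, 0, 0, 0, 0, 0],
  ],
)

```text
clock: 1.45
eef_pos: [507.4, 219.9, 160.3]
orientation: [-0.0, 0.079, 0.997, 0.0]
contact_force: [-0.1, 0.2, 0.5]
opening: -0.2
```

Run:
```python
from plan import *
st=r.get_state();print(st['clock'],st['eef_pos'],st['contact_force'],st['opening'])
ci=r.camera_info("wrist");i,d=r.snapshot("wrist");cv2.imwrite("pics/w1.png",i[:,:,::-1])
i,d=r.snapshot("top");cv2.imwrite("pics/t1.png",cv2.resize(i[130:280,155:335,::-1],None,fx=4,fy=4,interpolation=cv2.INTER_CUBIC))
for P in [st['eef_pos'],SW(-165,-85,91),SW(-125,34,135),SW(-125,-34,135),SW(-115,95,90)]: print(proj(ci,P))
print(ci)
```

```text
1.45 [507.44660768 219.85333906 160.34120081] [-0.12397886  0.24684127  0.4565458 ] -0.15458375952028652
[[278.38620282 250.27209045]]
[[281.79729453 214.34253592]]
[[230.55982862 376.76434251]]
[[225.71450773 300.55517925]]
[[230.53908657 390.69223742]]
{'fx': 310.2013263457881, 'fy': 310.2013263457881, 'cx': 280.92984489338795, 'cy': 214.27143893733881, 'k1': -0.043163803627319135, 'position': array([437.5651413 , 232.30529834, 328.61145473]), 'rotation': array([ 0.753153  , -0.10711389, -0.0921366 ,  0.6424936 ])}
```

View pics/w1.png

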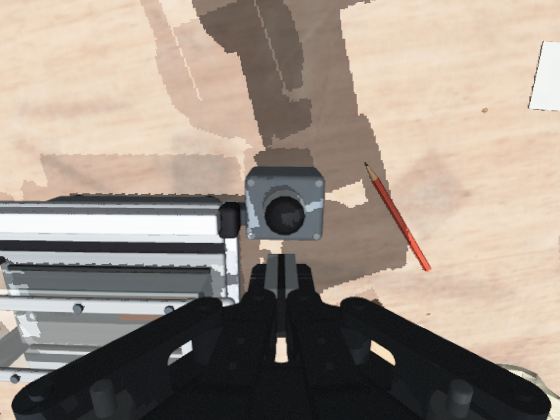

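View pics/t1.png

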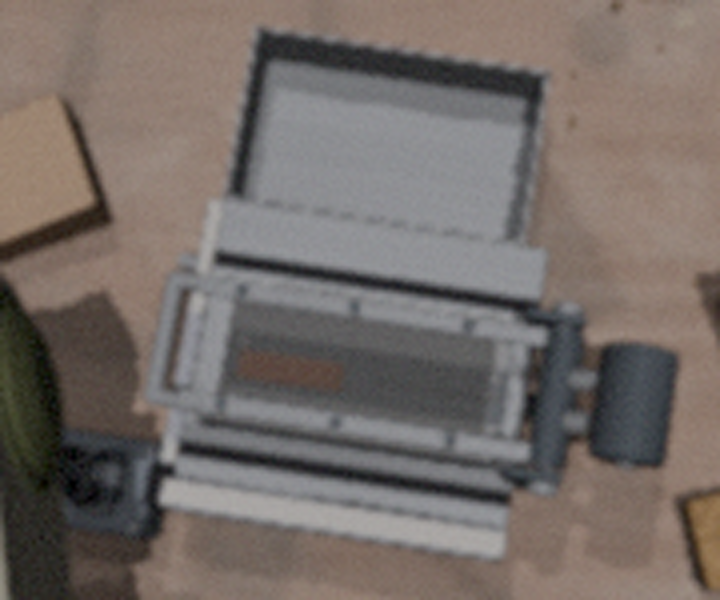

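The wrist view shows the button's cap at about (285,214) and the shut fingertips at (282,255).

Run:
```python
from plan import *
import time
ci=r.camera_info("wrist")
b=onz(ci,285,214,91);print(b,WS(b))
st=r.get_state();print(proj(ci,st['eef_pos']))
plan([(np.array([507.5,219,98.]),0,30),(np.array([507.5,219,83.]),0,5)])
```

```text
[506.32130388 225.20357089  91.        ] [-167.8463988   -85.27617181   91.        ]
[[278.37542013 250.20633678]]
6
[[-0.001,-0.004,0.209,0.0,0.0,0.0],[-0.001,-0.004,0.208,0.0,0.0,0.001],[-0.001,-0.003,0.209,0.0,0.0,0.0],[-0.0,-0.0,0.05,0.0,0.0,0.0],[-0.0,-0.0,0.05,0.0,0.0,0.0],[-0.0,-0.0,0.05,0.0,0.0,0.0]]
```

Call:
carry_out(
  rows=[
    [0, 0.02, 0.209, 0, 0, 0],
    [0, 0, 0.208, 0, 0, 0],
    [0, 0, 0.209, 0, 0, 0],
    [0, 0, 0.03, 0, 0, 0],
    [0, 0, 0.03, 0, 0, 0],
    [0, 0, 0.03, 0, 0, 0],
    [0, 0, 0.03, 0, 0, 0],
  ],
)

```text
clock: 2.25
eef_pos: [508.8, 221.4, 86.4]
orientation: [0.001, 0.079, 0.997, 0.0]
contact_force: [0.7, 0.2, 0.9]
opening: -0.1
```

Call:
carry_out(
  rows=[
    [0, 0, 0.02, 0, 0, 0],
    [0, 0, 0.02, 0, 0, 0],
    [0, 0, 0, 0, 0, 0],
  ],
)

```text
clock: 2.55
eef_pos: [508.4, 221.1, 81.6]
orientation: [-0.0, 0.079, 0.997, -0.0]
contact_force: [0.4, 0.0, -0.4]
opening: 0.1
```

Run:
```python
from plan import *
st=r.get_state();print(st['clock'],st['eef_pos'],st['contact_force'])
ci=r.camera_info("wrist");i,d=r.snapshot("wrist");cv2.imwrite("pics/w2.png",cv2.resize(i[130:330,150:420,::-1],None,fx=2.9,fy=2.9,interpolation=cv2.INTER_CUBIC))
i,d=r.snapshot("scene");cv2.imwrite("pics/s2.png",cv2.resize(i[160:260,180:340,::-1],None,fx=5,fy=5,interpolation=cv2.INTER_CUBIC))
```

```text
2.55 [508.40922885 221.13670844  81.61701238] [ 0.36249013  0.02016779 -0.35607363]
```

View pics/w2.png

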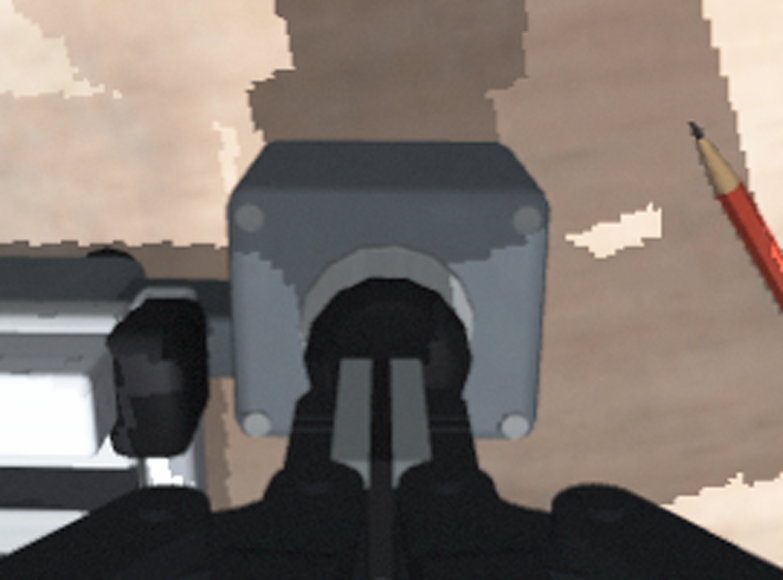

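View pics/s2.png

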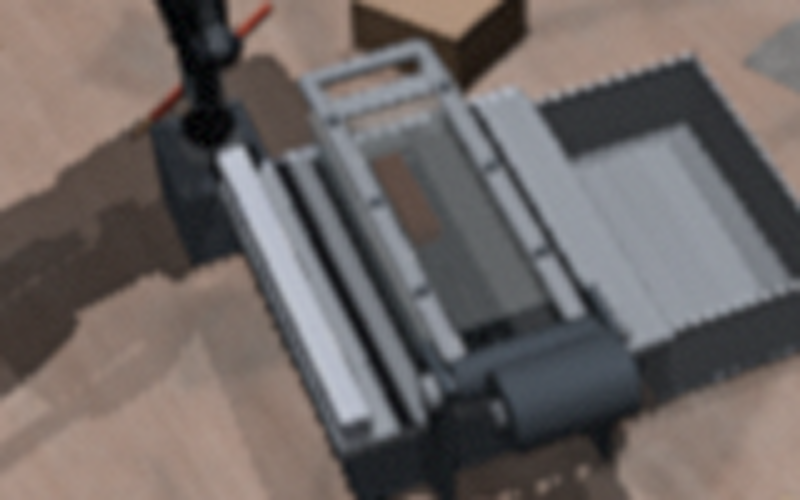

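Call:
carry_out(
  rows=[
    [0, 0, 0.02, 0, 0, 0],
    [0, 0, 0, 0, 0, 0],
  ],
)

```text
clock: 2.85
eef_pos: [508.4, 221.2, 79.5]
orientation: [-0.0, 0.079, 0.997, -0.0]
contact_force: [0.4, -0.2, 0.7]
opening: -0.0
```

Call:
carry_out(
  rows=[
    [0, 0, 0.02, 0, 0, 0],
    [0, 0, 0, 0, 0, 0],
  ],
)

```text
clock: 3.05
eef_pos: [508.3, 221.2, 77.5]
orientation: [-0.0, 0.079, 0.997, -0.0]
contact_force: [-0.5, 1.0, 0.1]
opening: -0.3
```

Run:
```python
from plan import *
st=r.get_state();print(st['clock'],st['eef_pos'],st['contact_force'])
ci=r.camera_info("wrist");i,d=r.snapshot("wrist");cv2.imwrite("pics/w3.png",cv2.resize(i[130:330,150:420,::-1],None,fx=2.9,fy=2.9,interpolation=cv2.INTER_CUBIC))
np.set_printoptions(precision=0,suppress=True)
for v in range(200,275,4):
    print(v,[ (tuple(dep(ci,u,v,d[v,u]).round().astype(int).tolist())) for u in (250,262,272,280,288,296,304)])
```

```text
3.05 [508.32772035 221.15012022  77.47154122] [-0.49043034  1.04836266  0.12224821]
200 [(479, 209, 66), (480, 216, 66), (481, 222, 64), (482, 226, 65), (482, 231, 65), (483, 236, 65), (484, 241, 65)]
204 [(481, 208, 67), (482, 216, 67), (483, 221, 67), (484, 226, 67), (484, 231, 67), (485, 235, 68), (486, 240, 67)]
208 [(483, 208, 66), (484, 215, 67), (485, 221, 66), (486, 226, 67), (487, 230, 66), (487, 235, 68), (489, 240, 66)]
212 [(486, 207, 65), (487, 215, 66), (488, 221, 67), (489, 225, 65), (489, 230, 67), (490, 235, 67), (491, 240, 66)]
216 [(488, 207, 67), (489, 214, 66), (490, 220, 66), (490, 225, 68), (491, 230, 69), (493, 234, 66), (493, 239, 67)]
220 [(490, 207, 67), (492, 214, 67), (492, 220, 71), (492, 225, 70), (493, 229, 70), (494, 234, 70), (496, 239, 65)]
224 [(493, 206, 66), (493, 214, 69), (494, 220, 70), (495, 224, 70), (496, 229, 70), (496, 234, 71), (498, 238, 69)]
228 [(496, 206, 67), (496, 213, 70), (496, 219, 71), (493, 225, 82), (494, 229, 83), (499, 233, 70), (500, 238, 70)]
232 [(499, 205, 66), (498, 213, 70), (493, 220, 88), (493, 225, 89), (494, 229, 
[... 530 characters left out ...]
, 213, 90), (503, 219, 91), (504, 223, 90), (505, 227, 90), (506, 231, 90), (506, 236, 90)]
256 [(514, 202, 66), (505, 213, 91), (497, 220, 110), (498, 224, 111), (498, 228, 111), (508, 231, 90), (509, 235, 90)]
260 [(516, 202, 67), (508, 212, 90), (497, 220, 115), (498, 224, 115), (498, 228, 115), (510, 231, 91), (510, 235, 91)]
264 [(519, 201, 67), (501, 215, 110), (497, 221, 120), (498, 224, 120), (498, 227, 119), (503, 231, 111), (504, 235, 110)]
268 [(523, 200, 66), (500, 215, 115), (497, 220, 123), (498, 224, 123), (498, 227, 123), (503, 231, 114), (504, 234, 114)]
272 [(525, 200, 66), (501, 215, 118), (497, 221, 127), (498, 224, 127), (499, 227, 126), (499, 231, 127), (504, 234, 118)]
```

View pics/w3.png

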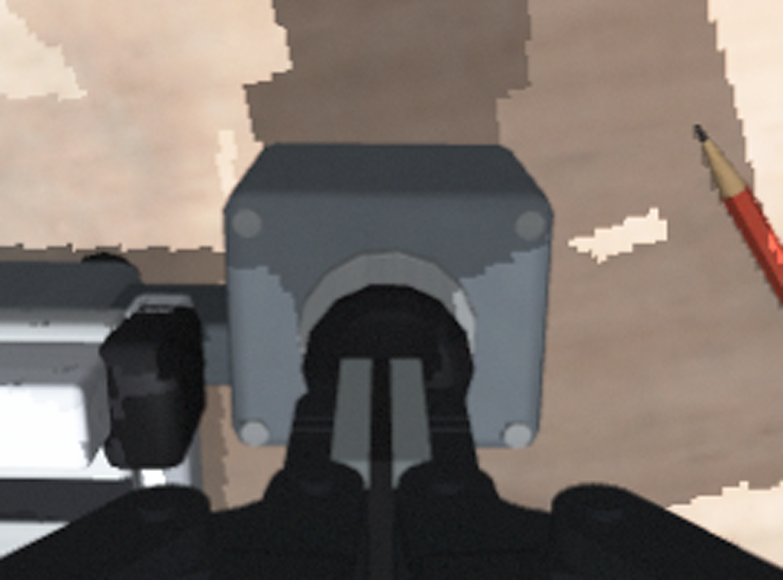

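Run:
```python
from plan import *
st=r.get_state()
ci=r.camera_info("scene");i,d=r.snapshot("scene")
print(proj(ci,st['eef_pos']),proj(ci,st['eef_pos']+[0,0,33]),proj(ci,[508,222,91]))
cv2.imwrite("pics/s3.png",cv2.resize(i[150:220,190:270,::-1],None,fx=8,fy=8,interpolation=cv2.INTER_CUBIC))
for v in range(172,194,2): print(v,[tuple(dep(ci,u,v,d[v,u]).round().astype(int).tolist()) for u in range(214,232,3)])
```

```text
[[221.32401824 186.75030832]] [[220.08337968 178.79541304]] [[220.57519736 183.43896767]]
172 [(546, 364, 2), (498, 210, 152), (488, 161, 197), (497, 163, 191), (505, 163, 187), (588, 338, 1)]
174 [(542, 357, 0), (494, 202, 153), (488, 163, 189), (501, 175, 172), (512, 182, 160), (584, 330, 1)]
176 [(538, 348, 1), (498, 215, 133), (498, 192, 152), (512, 206, 133), (571, 327, 0), (580, 322, -1)]
178 [(530, 331, 10), (498, 216, 124), (504, 210, 126), (512, 208, 122), (567, 320, -1), (575, 313, 1)]
180 [(529, 330, 2), (499, 222, 110), (504, 211, 117), (512, 208, 115), (537, 249, 66), (570, 305, 1)]
182 [(526, 325, -1), (503, 235, 89), (503, 212, 109), (517, 224, 90), (526, 223, 87), (543, 241, 62)]
184 [(499, 254, 66), (499, 227, 90), (506, 222, 90), (514, 218, 89), (521, 213, 89), (537, 229, 66)]
186 [(495, 245, 67), (496, 222, 87), (502, 214, 90), (510, 211, 89), (518, 208, 87), (534, 223, 65)]
188 [(492, 239, 66), (494, 221, 81), (500, 211, 87), (506, 204, 89), (522, 219, 66), (530, 216, 65)]
190 [(488, 231, 66), (494, 222, 71), (502, 219, 70), (509, 214, 69), (502, 172, 112), (514, 180, 97)]
192 [(485, 225, 65), (491, 217, 68), (498, 211, 70), (496, 182, 98), (497, 163, 114), (505, 160, 112)]
```

View pics/s3.png

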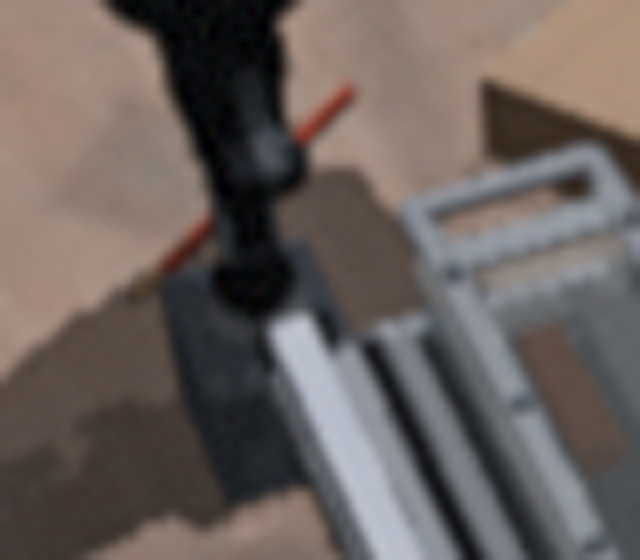

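Both cameras agree: the real fingertips stand at z ≈ 109 over the button (still at 90), about 31 mm short of the reported TCP. I go down by force feedback.

Call:
carry_out(
  rows=[
    [0, 0, 0.05, 0, 0, 0],
    [0, 0, 0.05, 0, 0, 0],
    [0, 0, 0, 0, 0, 0],
  ],
)

```text
clock: 3.45
eef_pos: [508.0, 221.1, 66.8]
orientation: [-0.001, 0.079, 0.997, -0.0]
contact_force: [-0.1, -0.9, 0.3]
opening: 0.2
```

Call:
carry_out(
  rows=[
    [0, 0, 0.03, 0, 0, 0],
    [0, 0, 0.02, 0, 0, 0],
    [0, 0, 0, 0, 0, 0],
  ],
)

```text
clock: 3.75
eef_pos: [508.5, 221.2, 62.6]
orientation: [0.0, 0.079, 0.997, 0.0]
contact_force: [0.1, 0.0, 0.4]
opening: 0.0
```

Call:
carry_out(
  rows=[
    [0, 0, 0.03, 0, 0, 0],
    [0, 0, 0, 0, 0, 0],
  ],
)

```text
clock: 3.95
eef_pos: [508.5, 221.2, 59.5]
orientation: [0.0, 0.079, 0.997, 0.0]
contact_force: [-0.5, 0.3, 1.2]
opening: -0.1
```

Call:
carry_out(
  rows=[
    [0, 0, 0.03, 0, 0, 0],
    [0, 0, 0, 0, 0, 0],
  ],
)

```text
clock: 4.15
eef_pos: [508.7, 221.3, 58.3]
orientation: [0.001, 0.079, 0.997, 0.0]
contact_force: [-4.2, 0.0, 16.1]
opening: 0.1
```

Call:
carry_out(
  rows=[
    [0, 0, 0.01, 0, 0, 0],
    [0, 0, 0, 0, 0, 0],
  ],
)

```text
clock: 4.35
eef_pos: [508.8, 221.3, 58.1]
orientation: [0.001, 0.079, 0.997, 0.0]
contact_force: [-7.2, -2.7, 23.2]
opening: 0.1
```

Run:
```python
from plan import *
st=r.get_state();print(st['clock'],st['eef_pos'],st['contact_force'])
ci=r.camera_info("wrist");i,d=r.snapshot("wrist");cv2.imwrite("pics/w4.png",cv2.resize(i[130:330,150:420,::-1],None,fx=2.9,fy=2.9,interpolation=cv2.INTER_CUBIC))
for v in range(228,280,4):
    print(v,[ (tuple(dep(ci,u,v,d[v,u]).round().astype(int).tolist())) for u in (250,256,262,272,280,288,296,304,310)])
```

```text
4.35 [508.78598168 221.34009884  58.10241085] [-7.23295872 -2.65697573 23.16077984]
228 [(490, 209, 66), (490, 212, 67), (491, 215, 66), (491, 221, 70), (491, 225, 70), (492, 229, 71), (493, 234, 68), (495, 238, 66), (495, 241, 66)]
232 [(492, 208, 66), (493, 212, 66), (493, 215, 68), (493, 221, 71), (494, 225, 69), (494, 229, 70), (494, 233, 71), (497, 237, 67), (497, 241, 67)]
236 [(495, 208, 66), (495, 211, 66), (494, 215, 71), (495, 220, 71), (493, 225, 77), (493, 229, 78), (497, 233, 70), (498, 237, 71), (500, 240, 66)]
240 [(497, 207, 66), (496, 211, 70), (496, 215, 70), (493, 221, 81), (494, 225, 80), (494, 229, 81), (495, 233, 80), (499, 237, 72), (501, 240, 70)]
244 [(499, 207, 66), (498, 211, 72), (495, 215, 79), (495, 220, 81), (495, 224, 82), (496, 228, 83), (497, 232, 80), (499, 236, 79), (503, 240, 70)]
248 [(501, 207, 68), (501, 210, 69), (496, 215, 82), (497, 220, 82), (497, 224, 83), (498, 228, 83), (499, 232, 82), (501, 236, 80), (505, 239, 71)]
252 [(503, 207, 69), (498, 212, 81), (498, 215, 83), (498, 220, 84), (499, 224, 84), (500, 228, 84), (501, 232, 82), (502,
[... 238 characters left out ...]
, 94), (498, 224, 95), (499, 228, 95), (505, 231, 83), (506, 235, 83), (507, 238, 81)]
264 [(509, 206, 70), (500, 212, 92), (501, 215, 91), (498, 220, 99), (498, 224, 100), (499, 228, 99), (503, 231, 91), (504, 235, 91), (509, 238, 81)]
268 [(513, 204, 66), (500, 212, 96), (501, 215, 95), (498, 221, 103), (498, 224, 103), (499, 228, 104), (504, 231, 94), (504, 234, 95), (511, 238, 82)]
272 [(516, 204, 66), (500, 213, 99), (501, 215, 99), (497, 221, 108), (498, 224, 108), (499, 227, 107), (499, 231, 108), (504, 234, 99), (504, 237, 101)]
276 [(500, 211, 104), (500, 213, 103), (501, 215, 102), (497, 221, 111), (498, 224, 111), (499, 227, 111), (499, 231, 111), (504, 234, 103), (505, 236, 103)]
```

View pics/w4.png

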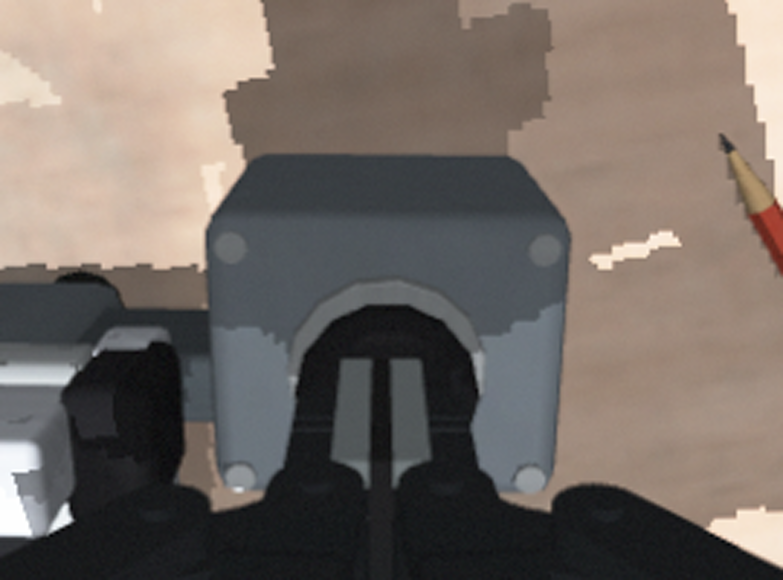

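Button now reads z ≈ 83 (was 90.5), fully in at 23 N. It also shows the tip offset is about 26 mm. Next I retreat and tilt to get under the bar.

```bash
cat >> plan.py <<'E'
TO=26
def tcp(tipsaw,tilt):
    d=ori(tilt).apply([0,0,1]);return SW(*tipsaw)+TO*d
def tipnow():
    st=r.get_state();return WS(st['eef_pos']-TO*rot(st['orientation']).apply([0,0,1]))
q=1/np.sqrt(2)
def tb(bar,a,b): # tip at bar + a*d - b*n  (45deg)
    return np.array([bar[0]+(a-b)*q,bar[1],bar[2]-(a+b)*q])
E
python3 - <<'E'
from plan import *
bar=np.array([-125,0,135.])
P,O=plan([(np.array([507.5,221,150.]),0)])
plan([(tcp(tb(bar,-60,28),45),45)],(P,O))
E
```

```text
3
[[0.003,-0.002,-0.306,0.0,0.001,-0.0],[0.004,-0.001,-0.306,0.0,0.001,-0.0],[0.004,-0.002,-0.307,0.001,0.001,-0.0]]
6
[[-0.139,0.008,0.018,0.167,-0.0,-0.0],[-0.139,0.011,0.017,0.167,-0.0,-0.0],[-0.139,0.013,0.015,0.166,-0.0,-0.0],[-0.139,0.014,0.013,0.167,-0.0,-0.0],[-0.139,0.016,0.011,0.166,-0.0,-0.0],[-0.14,0.018,0.01,0.167,-0.0,-0.0]]
```

Call:
carry_out(
  rows=[
    [0, 0, -0.31, 0, 0, 0],
    [0, 0, -0.31, 0, 0, 0],
    [0, 0, -0.31, 0, 0, 0],
  ],
)

```text
clock: 4.7
eef_pos: [508.2, 221.1, 149.6]
orientation: [-0.0, 0.079, 0.997, -0.0]
contact_force: [0.2, 0.8, 0.9]
opening: 0.0
```

Call:
carry_out(
  rows=[
    [-0.139, 0.008, 0.018, 0.167, 0, 0],
    [-0.139, 0.011, 0.017, 0.167, 0, 0],
    [-0.139, 0.013, 0.015, 0.166, 0, 0],
    [-0.139, 0.014, 0.013, 0.167, 0, 0],
    [-0.139, 0.016, 0.011, 0.166, 0, 0],
    [-0.14, 0.018, 0.01, 0.167, 0, 0],
    [0, 0, 0, 0, 0, 0],
    [0, 0, 0, 0, 0, 0],
  ],
)

```text
clock: 5.5
eef_pos: [591.6, 213.2, 136.7]
orientation: [-0.031, 0.073, 0.921, -0.381]
contact_force: [-0.2, -0.1, 0.3]
opening: -0.2
```

Run:
```python
from plan import *
st=r.get_state();print(st['clock'],st['eef_pos'],st['contact_force'],tipnow(),st['q'].round(2))
ci=r.camera_info("wrist");i,d=r.snapshot("wrist");cv2.imwrite("pics/w5.png",i[:,:,::-1]);np.save("w5.npy",d);import pickle;pickle.dump(ci,open("w5.pkl","wb"))
ci=r.camera_info("scene");i,d=r.snapshot("scene");cv2.imwrite("pics/s5.png",cv2.resize(i[130:260,190:360,::-1],None,fx=4.6,fy=4.6,interpolation=cv2.INTER_CUBIC))
```

```text
5.5 [591.57909494 213.21755775 136.74624262] [-0.21104944 -0.1022656   0.31278027] [-187.79754123    0.82973104  155.14643667] [ 0.42  0.85  0.86 -0.66  1.87 -1.05]
```

View pics/w5.png

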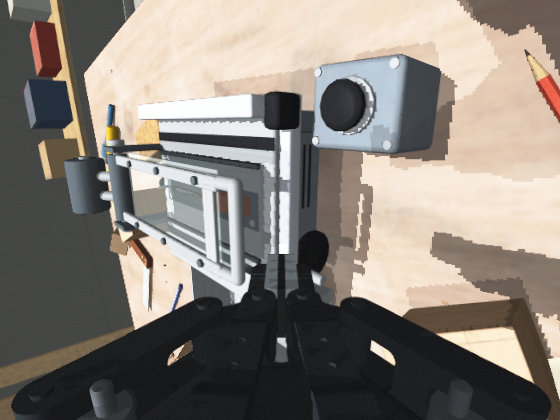

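View pics/s5.png

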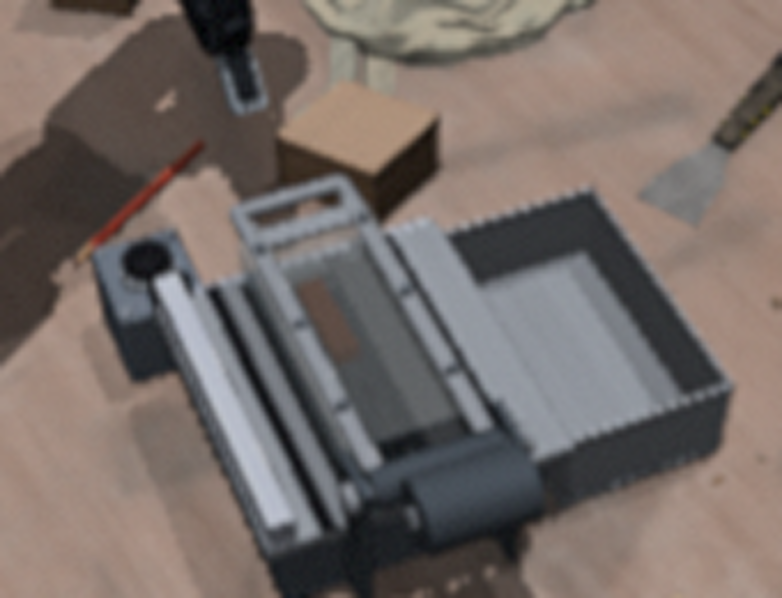

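Run:
```python
from plan import *
import pickle
ci=pickle.load(open("w5.pkl","rb"));d=np.load("w5.npy")
for v in range(176,292,8): print(v,[tuple(WS(dep(ci,u,v,d[v,u])).round().astype(int).tolist()) for u in range(226,250,3)])
print('button');
for v in (85,105,120): print([tuple(WS(dep(ci,u,v,d[v,u])).round().astype(int).tolist()) for u in (335,343,350)])
print('tip')
for v in (254,258,264,272,280): print([tuple(WS(dep(ci,u,v,d[v,u])).round().astype(int).tolist()) for u in (254,268,275,282,290,296,306)])
print(proj(r.camera_info("scene"),SW(*tipnow()))-[190,130])
```

```text
176 [(-117, -37, 135), (-106, -34, 125), (-107, -34, 123), (-105, -34, 119), (-105, -33, 116), (-105, -33, 113), (-105, -32, 111), (-106, -32, 108)]
184 [(-124, -33, 140), (-125, -33, 139), (-128, -33, 139), (-130, -33, 138), (-131, -33, 136), (-132, -33, 134), (-106, -27, 111), (-105, -26, 108)]
192 [(-105, -23, 128), (-126, -28, 140), (-128, -28, 139), (-130, -28, 138), (-132, -28, 137), (-131, -28, 134), (-105, -20, 111), (-106, -20, 109)]
200 [(-106, -17, 128), (-127, -23, 141), (-128, -23, 140), (-130, -23, 139), (-132, -23, 137), (-131, -22, 134), (-105, -14, 111), (-105, -13, 108)]
208 [(-105, -11, 128), (-127, -18, 141), (-129, -18, 140), (-131, -18, 139), (-132, -18, 137), (-131, -17, 135), (-105, -8, 112), (-105, -7, 109)]
216 [(-106, -5, 130), (-126, -12, 141), (-127, -12, 139), (-289, -70, 256), (-131, -12, 137), (-131, -11, 135), (-105, -1, 112), (-106, -1, 109)]
224 [(-106, 1, 130), (-124, -6, 140), (-128, -6, 140), (-130, -7, 139), (-131, -6, 137), (-131, -6, 135), (-105, 5, 112), (-103, 7, 108)]
232 [(-105, 8, 129), (-106, 8, 127), (-127, -1, 140), (-129, -1, 139), (-
[... 1139 characters left out ...]

[(-166, -73, 82), (-173, -73, 83), (-177, -73, 81)]
tip
[(-104, 34, 102), (-187, -10, 163), (-190, -10, 160), (-192, -10, 158), (-195, -10, 155), (-126, 36, 74), (-125, 41, 59)]
[(-104, 38, 102), (-191, -10, 166), (-193, -10, 164), (-196, -10, 161), (-198, -10, 158), (-126, 40, 73), (-124, 46, 57)]
[(-104, 43, 102), (-195, -10, 170), (-198, -10, 168), (-200, -10, 165), (-202, -10, 163), (-199, -6, 155), (-124, 52, 57)]
[(-191, -6, 174), (-201, -10, 175), (-204, -10, 174), (-206, -10, 171), (-208, -10, 169), (-210, -10, 167), (-208, -6, 158)]
[(-197, -6, 180), (-207, -10, 181), (-208, -10, 178), (-209, -9, 175), (-213, -10, 174), (-214, -10, 172), (-212, -6, 163)]
[[53.57096073 23.74389946]]
```

Run:
```python
from plan import *
bar=np.array([-126,0.8,135.3])
P=plan([(tcp(tb(bar,14,28),45),45,25),(tcp(tb(bar,14,19),45),45,10)])
```

```text
4
[[0.001,0.001,0.243,0.001,0.0,-0.001],[0.001,0.001,0.243,0.001,0.0,-0.001],[0.0,0.001,0.244,0.001,0.001,-0.0],[0.0,-0.09,-0.0,0.0,-0.0,-0.0]]
```

Call:
carry_out(
  rows=[
    [0, 0, 0.243, 0, 0, 0],
    [0, 0, 0.243, 0, 0, 0],
    [0, 0, 0.243, 0, 0, 0],
    [0, 0, 0, 0, 0, 0],
  ],
)

```text
clock: 6.0
eef_pos: [582.5, 159.8, 86.4]
orientation: [-0.032, 0.074, 0.921, -0.381]
contact_force: [0.6, 0.4, -0.1]
opening: -0.1
```

Call:
carry_out(
  rows=[
    [0, -0.09, 0, 0, 0, 0],
    [0, 0, 0, 0, 0, 0],
  ],
)

```text
clock: 6.2
eef_pos: [583.3, 155.9, 95.5]
orientation: [-0.028, 0.074, 0.921, -0.381]
contact_force: [1.3, -0.3, -0.1]
opening: -0.7
```

Run:
```python
from plan import *
st=r.get_state();print(st['clock'],st['contact_force'],tipnow())
ci=r.camera_info("scene");i,d=r.snapshot("scene");cv2.imwrite("pics/s6.png",cv2.resize(i[130:260,190:360,::-1],None,fx=4.6,fy=4.6,interpolation=cv2.INTER_CUBIC))
ci=r.camera_info("wrist");i,d=r.snapshot("wrist");cv2.imwrite("pics/w6.png",i[:,:,::-1])
bar=lambda t:np.array([100-226*np.cos(t),0.8,135.3+226*np.sin(t)])
plan([(tcp(tb(bar(t),14,18),45),45,21) for t in np.linspace(0.09,1.08,12)])
```

```text
6.2 [ 1.30429249 -0.27941686 -0.05245512] [-129.84450946    1.63326819  113.88233147]
12
[[0.005,-0.161,-0.128,0.002,0.002,-0.002],[-0.0,-0.161,-0.123,0.0,0.0,-0.0],[-0.0,-0.173,-0.108,0.0,0.0,-0.0],[-0.0,-0.181,-0.092,0.0,0.0,-0.0],[-0.0,-0.189,-0.076,0.0,0.0,-0.0],[-0.0,-0.194,-0.058,0.0,0.0,-0.0],[-0.001,-0.2,-0.04,0.0,0.0,-0.0],[0.0,-0.202,-0.023,0.0,0.0,-0.0],[0.0,-0.203,-0.004,0.0,0.0,-0.0],[0.0,-0.203,0.014,0.0,0.0,-0.0]]
[[0.0,-0.201,0.032,0.0,0.0,-0.0],[0.0,-0.197,0.051,0.0,0.0,-0.0]]
```

View pics/s6.png

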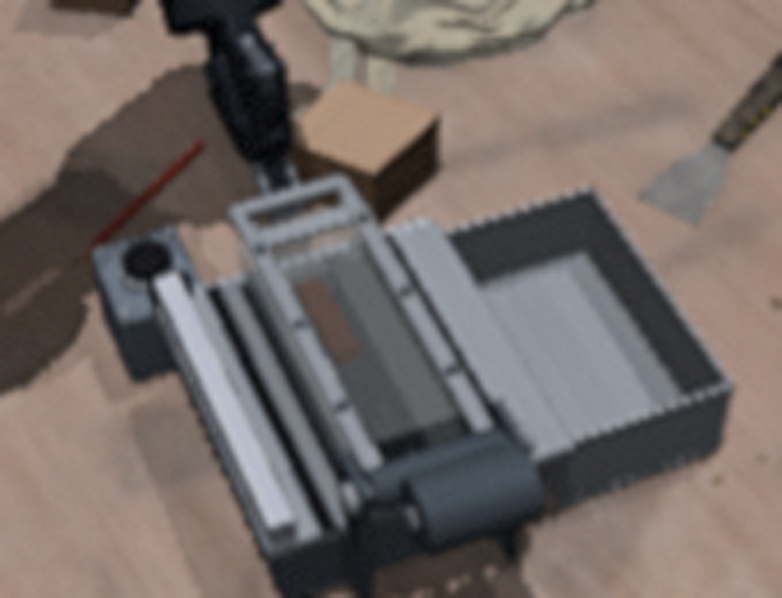

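View pics/w6.png

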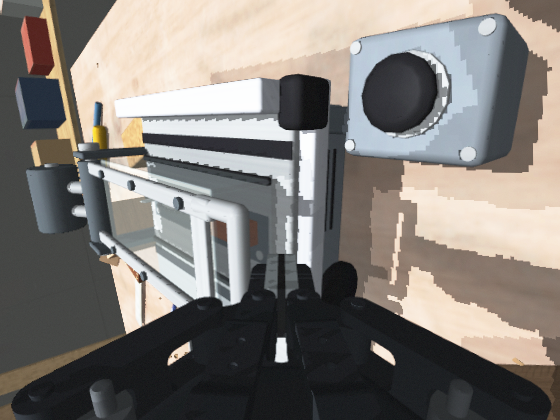

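Run:
```python
from plan import *
ci=r.camera_info("wrist");i,d=r.snapshot("wrist")
for v in (240,248,254,258,264,272,280,288): print(v,[tuple(WS(dep(ci,u,v,d[v,u])).round().astype(int).tolist()) for u in (236,242,248,252,260,268,275,282,290,300,306,312)])
```

```text
240 [(-131, -22, 139), (-130, -21, 135), (-105, -8, 112), (-106, -8, 110), (-106, -6, 104), (-105, -4, 97), (-105, -2, 91), (-110, -3, 91), (-116, -4, 89), (-119, -4, 84), (-124, -6, 85), (-126, -5, 82)]
248 [(-129, -18, 138), (-131, -18, 136), (-129, -16, 132), (-105, -2, 109), (-105, -1, 104), (-105, 1, 98), (-105, 3, 92), (-110, 2, 91), (-116, 1, 89), (-119, 1, 85), (-124, -1, 85), (-126, 0, 82)]
254 [(-130, -15, 139), (-131, -15, 137), (-130, -13, 132), (-105, 2, 109), (-105, 3, 104), (-130, -9, 120), (-132, -10, 118), (-135, -10, 115), (-137, -10, 113), (-120, 5, 85), (-124, 4, 84), (-126, 4, 81)]
258 [(-130, -13, 139), (-131, -13, 137), (-130, -12, 133), (-105, 4, 109), (-105, 6, 103), (-133, -9, 123), (-136, -10, 121), (-138, -10, 119), (-140, -9, 116), (-119, 7, 84), (-125, 5, 85), (-126, 6, 81)]
264 [(-130, -11, 139), (-131, -10, 137), (-130, -9, 133), (-104, 8, 109), (-130, -6, 125), (-138, -9, 127), (-140, -9, 125), (-142, -9, 123), (-146, -10, 121), (-143, -6, 111), (-124, 9, 85), (-126, 10, 81)]
272 [(-130, -7, 139), (-131, -6, 137), (-131, -5, 133), (-133, -5, 133), (-135, -6, 130), (-144, -10, 133), (-146, -10, 131), (-147, -9, 128), (-150, -10, 126), (-149, -6, 118), (-150, -6, 116), (-126, 16, 81)]
280 [(-129, -3, 139), (-131, -3, 137), (-131, -1, 134), (-138, -6, 137), (-141, -6, 135), (-150, -10, 138), (-151, -10, 136), (-153, -9, 133), (-155, -9, 131), (-152, -5, 122), (-155, -5, 121), (-157, -6, 120)]
288 [(-129, 1, 140), (-131, 1, 137), (-131, 3, 134), (-144, -6, 142), (-146, -5, 139), (-154, -10, 142), (-155, -9, 139), (-158, -10, 139), (-159, -9, 136), (-157, -5, 127), (-160, -6, 127), (-161, -5, 124)]
```

Run:
```python
from plan import *
bar=lambda t:np.array([100-226*np.cos(t),0.8,135.3+226*np.sin(t)])
C=plan([(tcp(tb(bar(0),18,18),45),45)])
plan([(tcp(tb(bar(t),18,14.5),45),45,23) for t in np.linspace(0.07,1.08,12)],C)
```

```text
1
[[0.004,-0.014,0.046,0.001,0.002,-0.002]]
12
[[-0.0,-0.151,-0.108,0.0,-0.0,0.0],[-0.0,-0.163,-0.129,0.0,-0.0,0.0],[-0.0,-0.173,-0.113,0.0,-0.0,0.0],[0.0,-0.184,-0.097,0.0,-0.0,0.0],[0.0,-0.191,-0.079,0.0,-0.0,0.0],[0.0,-0.198,-0.062,0.0,-0.0,0.0],[0.0,-0.203,-0.044,0.0,-0.0,0.0],[0.0,-0.206,-0.024,0.0,-0.0,0.0],[0.001,-0.207,-0.006,0.0,-0.0,0.0],[-0.0,-0.207,0.013,0.0,-0.0,0.0]]
[[-0.0,-0.205,0.033,0.0,-0.0,0.0],[-0.0,-0.201,0.051,0.0,-0.0,0.0]]
```

First a third of the arc, then check force.

Call:
carry_out(
  rows=[
    [0, 0, 0.046, 0, 0, 0],
    [0, -0.151, -0.108, 0, 0, 0],
    [0, -0.163, -0.129, 0, 0, 0],
    [0, -0.173, -0.113, 0, 0, 0],
    [0, 0, 0, 0, 0, 0],
  ],
)

```text
clock: 6.85
eef_pos: [581.5, 142.6, 152.7]
orientation: [-0.028, 0.075, 0.921, -0.381]
contact_force: [0.6, -0.4, -0.1]
opening: 0.2
```

Run:
```python
from plan import *
st=r.get_state();print(st['clock'],st['contact_force'],tipnow())
ci=r.camera_info("scene");i,d=r.snapshot("scene");cv2.imwrite("pics/s7.png",cv2.resize(i[130:260,190:360,::-1],None,fx=4.6,fy=4.6,interpolation=cv2.INTER_CUBIC))
```

```text
6.85 [ 0.63167416 -0.36481317 -0.12832641] [-116.45805045    1.86843211  171.15290088]
```

View pics/s7.png

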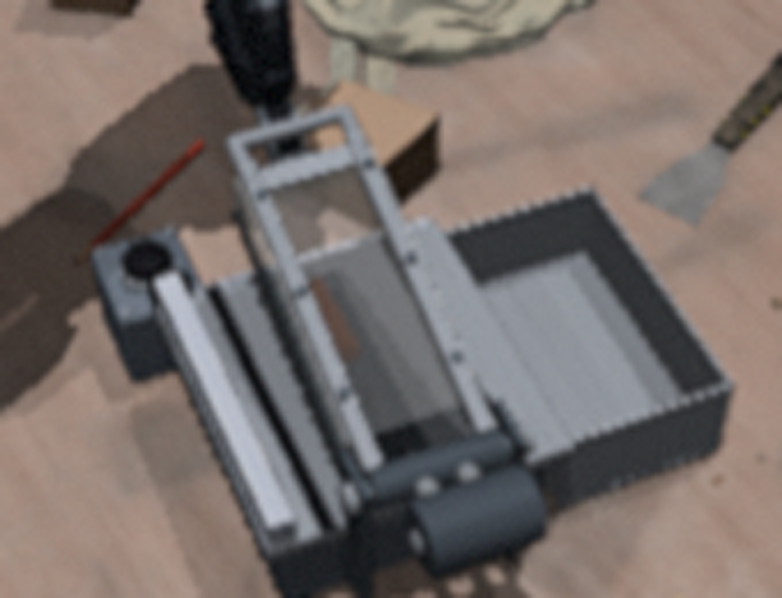

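The guard is rising on the fingers. I carry on along the arc.

Call:
carry_out(
  rows=[
    [0, -0.184, -0.097, 0, 0, 0],
    [0, -0.191, -0.079, 0, 0, 0],
    [0, -0.198, -0.062, 0, 0, 0],
    [0, -0.203, -0.044, 0, 0, 0],
    [0, -0.206, -0.024, 0, 0, 0],
    [0, -0.207, -0.006, 0, 0, 0],
  ],
)

```text
clock: 7.5
eef_pos: [570.5, 80.5, 256.5]
orientation: [-0.03, 0.073, 0.921, -0.381]
contact_force: [-0.1, -0.5, 0.1]
opening: 0.2
```

Call:
carry_out(
  rows=[
    [0, -0.207, 0.013, 0, 0, 0],
    [0, -0.205, 0.033, 0, 0, 0],
    [0, -0.201, 0.051, 0, 0, 0],
    [0, 0, 0, 0, 0, 0],
    [0, 0, 0, 0, 0, 0],
  ],
)

```text
clock: 8.0
eef_pos: [562.8, 31.5, 295.4]
orientation: [-0.027, 0.075, 0.921, -0.381]
contact_force: [-1.8, 10.7, 17.0]
opening: -0.3
```

Run:
```python
from plan import *
st=r.get_state();print(st['clock'],st['contact_force'],tipnow())
ci=r.camera_info("scene");i,d=r.snapshot("scene");cv2.imwrite("pics/s8.png",cv2.resize(i[110:260,180:360,::-1],None,fx=4,fy=4,interpolation=cv2.INTER_CUBIC))
```

```text
8.0 [-1.75545491 10.74446428 16.99664437] [ -3.8149752    0.8413106  313.80781605]
```

View pics/s8.png

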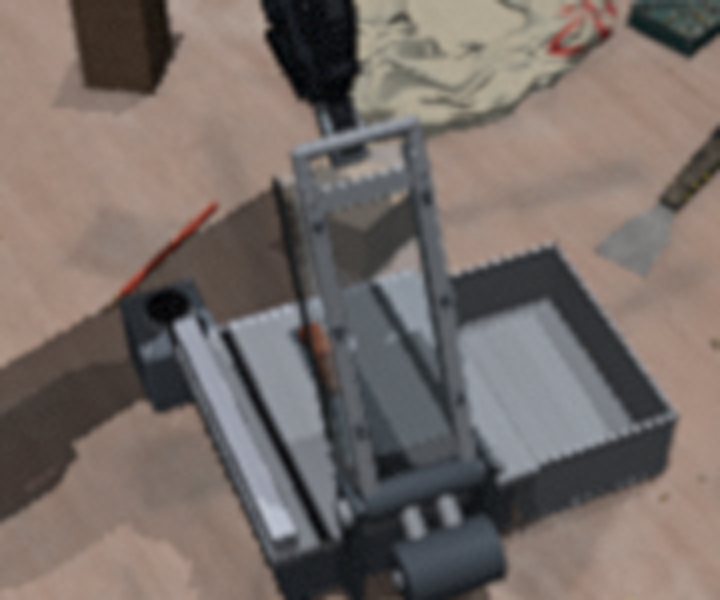

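Call:
carry_out(
  rows=[
    [0, 0, -0.06, 0, 0, 0],
    [0, -0.03, 0, 0, 0, 0],
    [0, 0, 0, 0, 0, 0],
    [0, 0, 0, 0, 0, 0],
  ],
)

```text
clock: 8.45
eef_pos: [563.0, 33.8, 297.4]
orientation: [-0.031, 0.073, 0.921, -0.382]
contact_force: [-0.2, -0.1, -0.2]
opening: -0.0
```

Run:
```python
from plan import *
st=r.get_state();print(st['clock'],st['contact_force'],tipnow())
ci=r.camera_info("scene");i,d=r.snapshot("scene");cv2.imwrite("pics/s9.png",cv2.resize(i[110:260,180:360,::-1],None,fx=4,fy=4,interpolation=cv2.INTER_CUBIC))
ci=r.camera_info("wrist");i,d=r.snapshot("wrist");cv2.imwrite("pics/w9.png",i[:,:,::-1])
for v in (236,244,250,254,258,264,272,280): print(v,[tuple(WS(dep(ci,u,v,d[v,u])).round().astype(int).tolist()) for u in (230,236,242,248,254,262,270,280,290,300)])
```

```text
8.45 [-0.15762814 -0.09038907 -0.24720142] [ -6.10585693   0.88959427 315.73865898]
236 [(68, 8, 293), (69, 10, 286), (70, 12, 281), (71, 14, 274), (73, 16, 266), (75, 20, 255), (77, 23, 245), (79, 27, 230), (82, 32, 214), (86, 38, 195)]
244 [(68, 14, 293), (70, 16, 286), (70, 18, 280), (72, 21, 273), (73, 23, 266), (74, 26, 256), (77, 30, 245), (79, 35, 230), (80, 39, 216), (74, 39, 209)]
250 [(68, 19, 293), (70, 21, 287), (71, 24, 280), (72, 26, 274), (73, 28, 266), (76, 32, 255), (77, 36, 245), (77, 40, 232), (70, 39, 227), (64, 40, 219)]
254 [(68, 22, 294), (69, 24, 287), (70, 26, 281), (74, 30, 272), (73, 32, 267), (75, 36, 256), (-7, -10, 323), (-10, -10, 319), (-13, -10, 315), (59, 40, 226)]
258 [(68, 25, 294), (69, 27, 288), (71, 30, 280), (72, 33, 274), (73, 35, 266), (76, 39, 256), (-9, -9, 325), (-14, -11, 323), (-16, -10, 318), (53, 40, 232)]
264 [(67, 29, 294), (68, 32, 288), (70, 35, 281), (72, 38, 274), (72, 40, 268), (-5, -6, 327), (-16, -11, 331), (-18, -10, 327), (-21, -10, 324), (-18, -6, 314)]
272 [(67, 36, 295), (68, 38, 289), (67, 40, 284), (64, 40, 280), (-9, -5, 335), (-12, -6, 332), (-20, -9, 335), (-23, -10, 332), (-27, -10, 330), (-24, -5, 320)]
280 [(64, 40, 297), (60, 40, 295), (57, 40, 291), (53, 39, 289), (-15, -5, 339), (-18, -6, 338), (-26, -10, 341), (-29, -10, 337), (-31, -10, 335), (-29, -6, 326)]
```

View pics/s9.png

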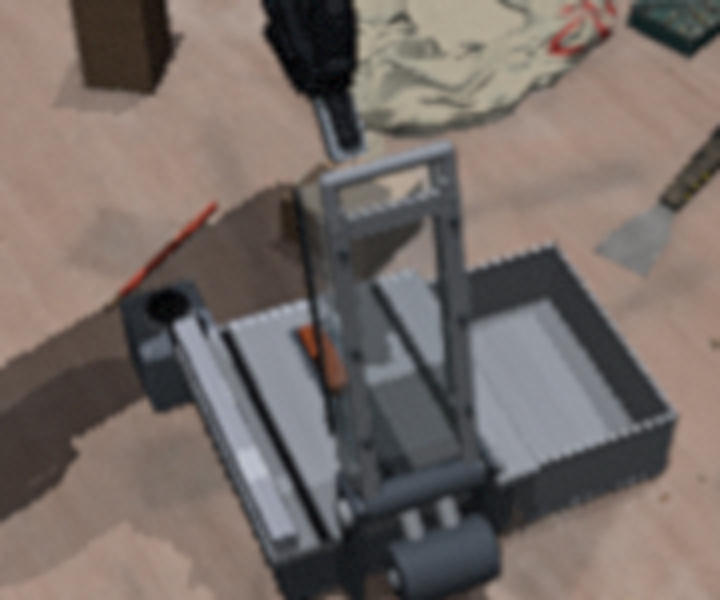

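View pics/w9.png

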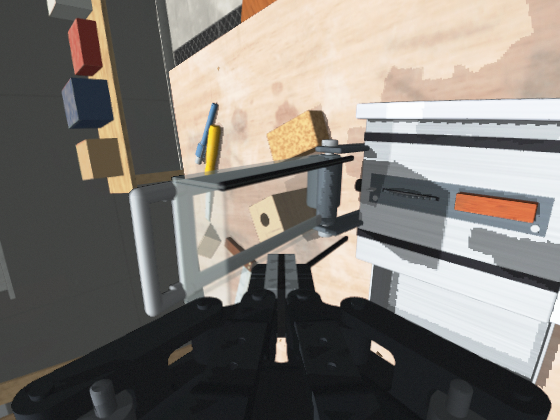

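Run:
```python
from plan import *
i=cv2.imread("pics/w9.png");cv2.imwrite("pics/w9c.png",cv2.resize(i[150:270,400:560],None,fx=5,fy=5,interpolation=cv2.INTER_CUBIC))
ci=r.camera_info("wrist")
hsv=cv2.cvtColor(i,cv2.COLOR_BGR2HSV);m=((hsv[...,1]>150)&(hsv[...,0]<20)).astype(np.uint8);m[:, :440]=0;m[:150]=0;m[250:]=0
ys_,xs_=np.nonzero(m);P=np.array([WS(onz(ci,u,v,102))[:2] for u,v in zip(xs_,ys_)],np.float32);print(len(P),cv2.minAreaRect(P))
plan([(tcp((-50,-20,330),45),45),(tcp((-53,-42,150),0),0)])
```

```text
1487 ((-57.19903564453125, -2.44315242767334), (61.711490631103516, 16.597869873046875), 0.4422866106033325)
8
[[0.105,0.104,-0.205,-0.0,-0.001,0.0],[0.104,0.104,-0.205,-0.0,-0.0,0.0],[0.037,0.246,0.196,-0.167,-0.0,-0.0],[0.036,0.219,0.226,-0.167,-0.0,-0.0],[0.037,0.187,0.253,-0.167,-0.0,-0.0],[0.036,0.152,0.275,-0.166,-0.0,-0.0],[0.037,0.116,0.293,-0.167,-0.0,-0.0],[0.036,0.076,0.306,-0.166,-0.0,-0.0]]
```

View pics/w9c.png

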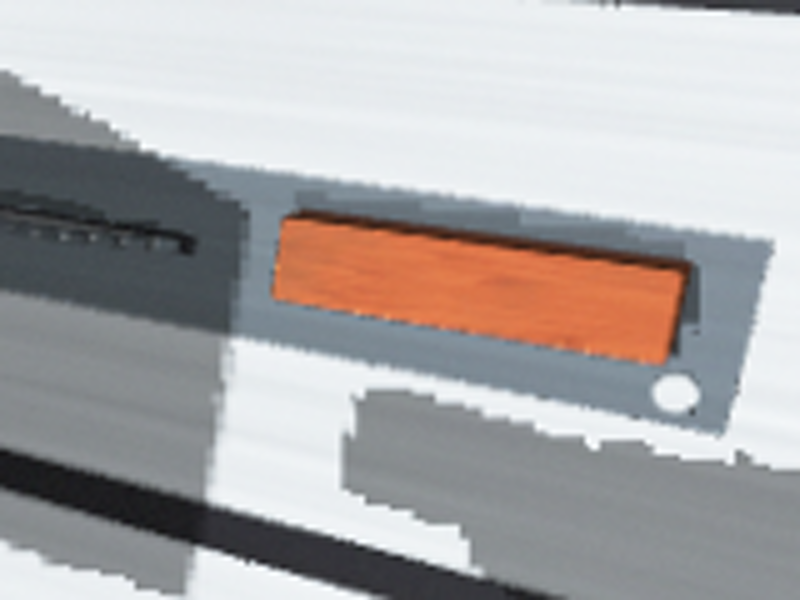

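Call:
carry_out(
  rows=[
    [0.105, 0.104, -0.205, 0, 0, 0],
    [0.104, 0.104, -0.205, 0, 0, 0],
    [0.037, 0.246, 0.196, -0.167, 0, 0],
    [0.036, 0.219, 0.226, -0.167, 0, 0],
    [0.037, 0.187, 0.253, -0.167, 0, 0],
    [0.036, 0.152, 0.275, -0.166, 0, 0],
    [0.037, 0.116, 0.293, -0.167, 0, 0],
    [0.036, 0.076, 0.306, -0.166, 0, 0],
    [0, 0, 0, 0, 0, 0],
    [0, 0, 0, 0, 0, 0],
  ],
)

```text
clock: 9.55
eef_pos: [531.4, 104.7, 124.8]
orientation: [-0.0, 0.08, 0.997, -0.001]
contact_force: [-0.3, -0.1, 0.3]
opening: -0.1
```

Run:
```python
from plan import *
st=r.get_state();print(st['clock'],st['contact_force'],tipnow())
ci=r.camera_info("scene");i,d=r.snapshot("scene");cv2.imwrite("pics/s10.png",cv2.resize(i[110:260,180:360,::-1],None,fx=4,fy=4,interpolation=cv2.INTER_CUBIC))
ci=r.camera_info("wrist");i,d=r.snapshot("wrist");cv2.imwrite("pics/w10.png",i[:,:,::-1])
for v in (254,258,264,272): print(v,[tuple(WS(dep(ci,u,v,d[v,u])).round().astype(int).tolist()) for u in (254,262,270,280,290,300)])
plan([(tcp((-57,-42,105),0),0,30),(tcp((-57,-42,95),0),0,5)])
```

```text
9.55 [-0.340176   -0.05092017  0.305995  ] [-52.81600596 -41.48857538 150.80571534]
254 [(-36, -24, 91), (-42, -24, 91), (-50, -52, 157), (-55, -52, 156), (-59, -52, 156), (-68, -24, 91)]
258 [(-36, -20, 90), (-41, -20, 90), (-50, -52, 160), (-55, -52, 160), (-59, -52, 161), (-68, -20, 91)]
264 [(-36, -15, 90), (-46, -48, 158), (-50, -52, 167), (-55, -52, 167), (-59, -52, 167), (-64, -48, 159)]
272 [(-43, -48, 167), (-46, -48, 166), (-50, -52, 175), (-55, -52, 174), (-59, -52, 174), (-64, -48, 168)]
5
[[0.006,0.016,0.233,-0.001,0.002,0.0],[0.005,0.015,0.233,-0.001,0.001,0.001],[0.0,0.0,0.033,0.0,0.0,-0.0],[0.0,0.0,0.034,0.0,0.0,-0.0],[0.001,0.0,0.033,0.0,0.0,-0.0]]
```

View pics/s10.png

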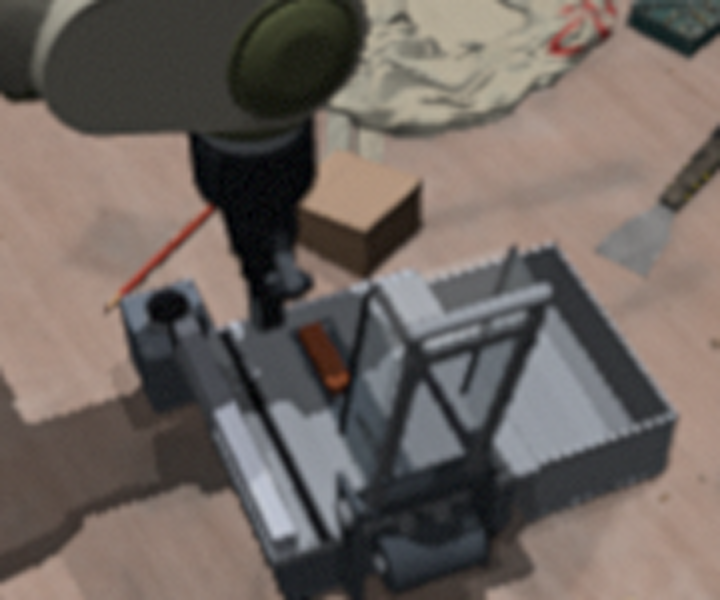

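View pics/w10.png

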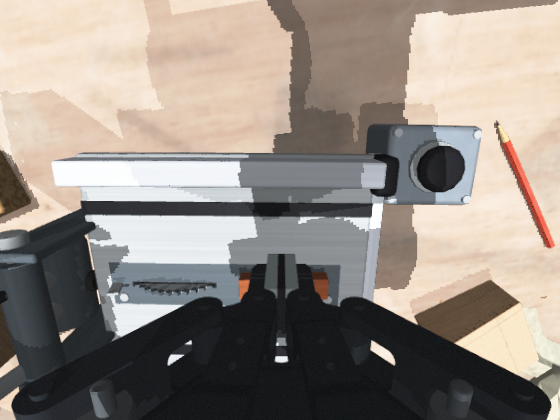

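Call:
carry_out(
  rows=[
    [0.005, 0.02, 0.233, 0, 0, 0],
    [0.005, 0.02, 0.233, 0, 0, 0],
    [0, 0, 0.05, 0, 0, 0],
    [0, 0, 0.03, 0, 0, 0],
    [0, 0, 0.02, 0, 0, 0],
    [0, 0, 0.01, 0, 0, 0],
    [0, 0, 0, 0, 0, 0],
  ],
)

```text
clock: 10.35
eef_pos: [531.1, 109.4, 67.3]
orientation: [0.001, 0.079, 0.997, -0.0]
contact_force: [-0.4, -0.8, 0.5]
opening: 0.2
```

Run:
```python
from plan import *
st=r.get_state();print(st['clock'],st['contact_force'],tipnow())
ci=r.camera_info("wrist");i,d=r.snapshot("wrist");cv2.imwrite("pics/w11.png",cv2.resize(i[180:340,170:400,::-1],None,fx=3.4,fy=3.4,interpolation=cv2.INTER_CUBIC))
for v in (246,250,252,254,256,258,264,272): print(v,[tuple(WS(dep(ci,u,v,d[v,u])).round().astype(int).tolist()) for u in (254,262,270,280,290,300)])
```

```text
10.35 [-0.35539527 -0.80239399  0.46368736] [-57.4340528  -42.57294466  93.31135222]
246 [(-45, -55, 91), (-49, -55, 91), (-53, -55, 91), (-58, -55, 91), (-63, -55, 91), (-68, -55, 92)]
250 [(-45, -52, 89), (-49, -52, 90), (-53, -52, 91), (-58, -52, 90), (-64, -52, 90), (-69, -52, 90)]
252 [(-59, -114, 236), (-49, -52, 91), (-53, -51, 89), (-58, -51, 91), (-63, -51, 91), (-69, -51, 90)]
254 [(-45, -50, 91), (-49, -51, 91), (-54, -53, 97), (-58, -54, 98), (-63, -53, 97), (-69, -51, 91)]
256 [(-45, -49, 91), (-49, -49, 91), (-54, -54, 101), (-58, -53, 99), (-63, -53, 99), (-69, -49, 91)]
258 [(-45, -48, 91), (-49, -48, 91), (-54, -54, 103), (-58, -54, 103), (-63, -53, 101), (-69, -48, 91)]
264 [(-45, -45, 91), (-50, -49, 99), (-54, -53, 108), (-58, -53, 108), (-63, -53, 108), (-68, -49, 100)]
272 [(-47, -50, 109), (-50, -49, 108), (-54, -53, 116), (-58, -53, 116), (-63, -53, 117), (-68, -49, 108)]
```

View pics/w11.png

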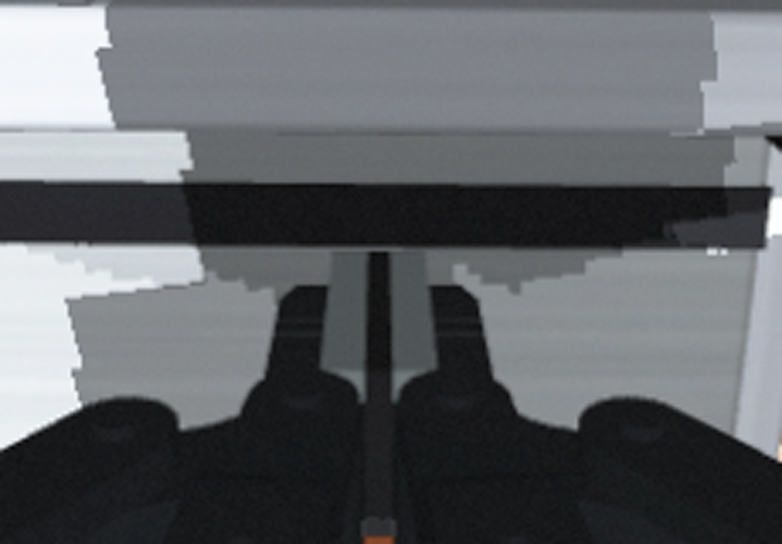

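Call:
carry_out(
  rows=[
    [0, 0, 0.015, 0, 0, 0],
    [-0.1, 0, 0, 0, 0, 0],
    [-0.1, 0, 0, 0, 0, 0],
    [-0.1, 0, 0, 0, 0, 0],
    [-0.1, 0, 0, 0, 0, 0],
    [-0.1, 0, 0, 0, 0, 0],
    [0, 0, 0, 0, 0, 0],
  ],
)

```text
clock: 11.1
eef_pos: [581.5, 101.2, 65.0]
orientation: [0.0, 0.079, 0.997, -0.0]
contact_force: [-0.2, 0.5, 0.0]
opening: -0.0
```

Run:
```python
from plan import *
st=r.get_state();print(st['clock'],st['contact_force'],tipnow())
ci=r.camera_info("scene");i,d=r.snapshot("scene");cv2.imwrite("pics/s12.png",cv2.resize(i[140:240,200:330,::-1],None,fx=5.8,fy=5.8,interpolation=cv2.INTER_CUBIC))
```

```text
11.1 [-0.21921457  0.46474423  0.00088781] [-57.19885932   8.51161111  91.02526197]
```

View pics/s12.png

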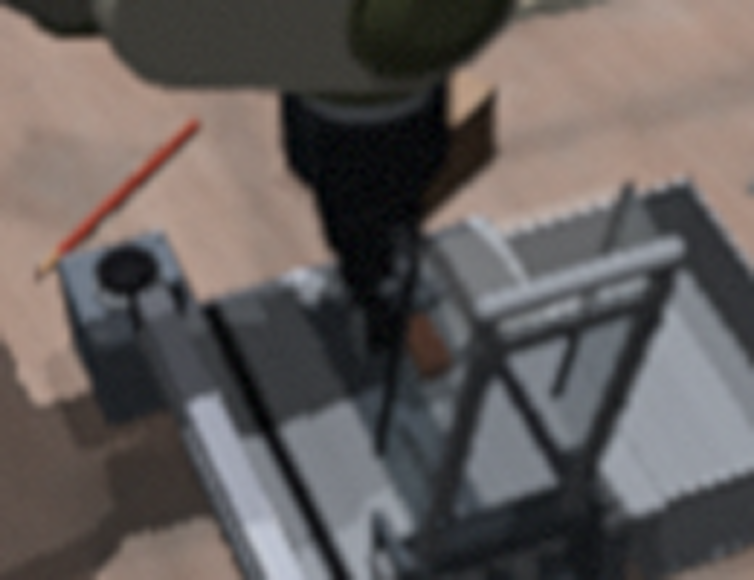

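Call:
carry_out(
  rows=[
    [-0.1, 0, 0, 0, 0, 0],
    [-0.1, 0, 0, 0, 0, 0],
    [-0.1, 0, 0, 0, 0, 0],
    [-0.1, 0, 0, 0, 0, 0],
    [-0.1, 0, 0, 0, 0, 0],
    [-0.1, 0, 0, 0, 0, 0],
  ],
)

```text
clock: 11.75
eef_pos: [640.4, 91.9, 65.2]
orientation: [0.0, 0.079, 0.997, 0.0]
contact_force: [-0.2, 0.1, 0.3]
opening: -0.0
```

Call:
carry_out(
  rows=[
    [-0.13, 0, 0, 0, 0, 0],
    [-0.15, 0, 0, 0, 0, 0],
    [-0.15, 0, 0, 0, 0, 0],
    [0, 0, 0, 0, 0, 0],
    [0, 0, 0, 0, 0, 0],
  ],
)

```text
clock: 12.25
eef_pos: [681.8, 85.3, 64.8]
orientation: [-0.0, 0.079, 0.997, 0.0]
contact_force: [-0.3, 0.5, -0.7]
opening: -0.3
```

Run:
```python
from plan import *
st=r.get_state();print(st['clock'],st['contact_force'],tipnow())
ci=r.camera_info("scene");i,d=r.snapshot("scene");cv2.imwrite("pics/s13.png",cv2.resize(i[140:240,220:350,::-1],None,fx=5.8,fy=5.8,interpolation=cv2.INTER_CUBIC))
i,d=r.snapshot("top");cv2.imwrite("pics/t13.png",cv2.resize(i[130:280,155:335,::-1],None,fx=4,fy=4,interpolation=cv2.INTER_CUBIC))
```

```text
12.25 [-0.27912261  0.49366641 -0.69211062] [-57.27159055 110.07142824  90.83081324]
```

View pics/s13.png

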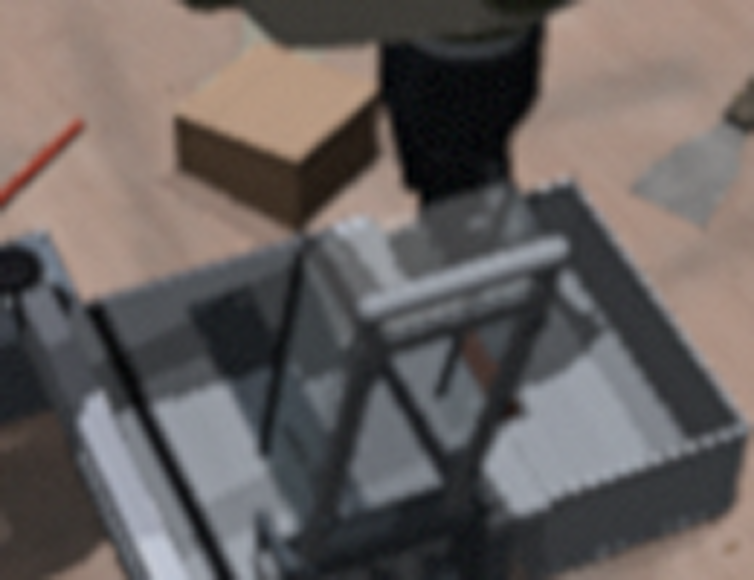

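View pics/t13.png

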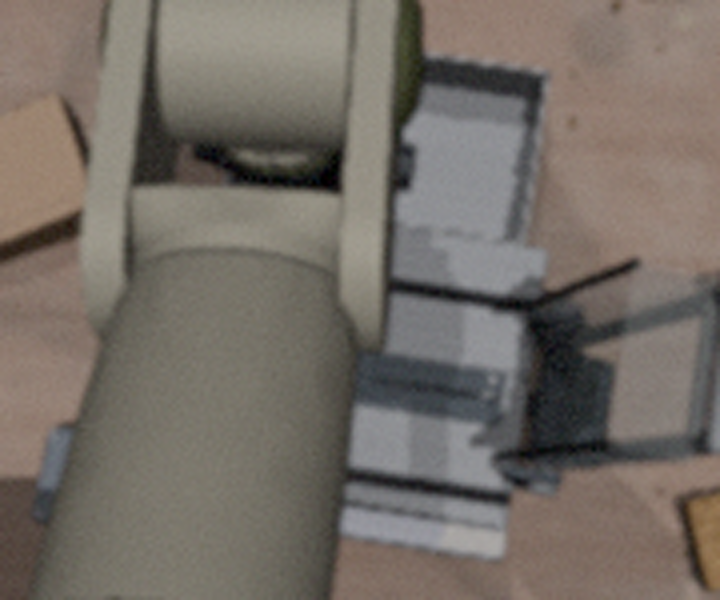

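Offcut is in the tray. I retreat straight up, then back towards the robot, away from the guard, to verify.

Call:
carry_out(
  rows=[
    [0, 0, -0.3, 0, 0, 0],
    [0, 0, -0.4, 0, 0, 0],
    [0, 0, -0.4, 0, 0, 0],
    [0, 0.2, -0.4, 0, 0, 0],
    [0, 0.4, -0.2, 0, 0, 0],
    [0, 0.45, 0, 0, 0, 0],
    [0, 0.45, 0, 0, 0, 0],
    [0.2, 0.4, 0, 0, 0, 0],
    [0.3, 0.3, 0, 0, 0, 0],
    [0.3, 0.3, 0, 0, 0, 0],
  ],
)

```text
clock: 13.35
eef_pos: [640.9, 346.4, 234.8]
orientation: [-0.0, 0.079, 0.997, -0.0]
contact_force: [0.3, -0.3, 0.7]
opening: -0.2
```

Call:
carry_out(
  rows=[
    [0.4, 0.2, 0, 0, 0, 0],
    [0.4, 0.2, 0, 0, 0, 0],
    [0.4, 0.2, 0, 0, 0, 0],
    [0, 0, 0, 0, 0, 0],
    [0, 0, 0, 0, 0, 0],
  ],
)

```text
clock: 13.85
eef_pos: [532.3, 423.5, 235.8]
orientation: [0.0, 0.078, 0.997, 0.0]
contact_force: [0.3, -0.3, 0.1]
opening: 0.1
```

Run:
```python
from plan import *
st=r.get_state();print(st['clock'],st['eef_pos'],st['contact_force'])
ci=r.camera_info("scene");i,d=r.snapshot("scene");cv2.imwrite("pics/s14.png",i[:,:,::-1])
u,v=proj(ci,SW(-170,-85,84))[0].round().astype(int);print('button',[WS(dep(ci,u+a,v,d[v,u+a])).round() for a in(-3,0,3)])
i,d=r.snapshot("top");cv2.imwrite("pics/t14.png",i[:,:,::-1]);cv2.imwrite("pics/t14c.png",cv2.resize(i[120:280,150:350,::-1],None,fx=4,fy=3.75,interpolation=cv2.INTER_CUBIC))
```

```text
13.85 [532.32342596 423.50221424 235.81113823] [ 0.27878735 -0.32682423  0.08133997]
button [array([-175.,  -92.,   83.]), array([-172.,  -84.,   83.]), array([-168.,  -76.,   82.])]
```

View pics/s14.png

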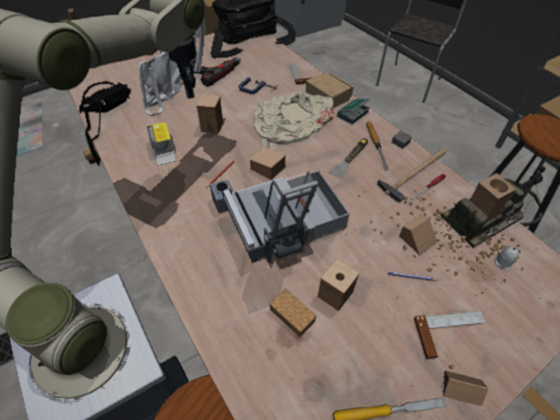

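View pics/t14c.png

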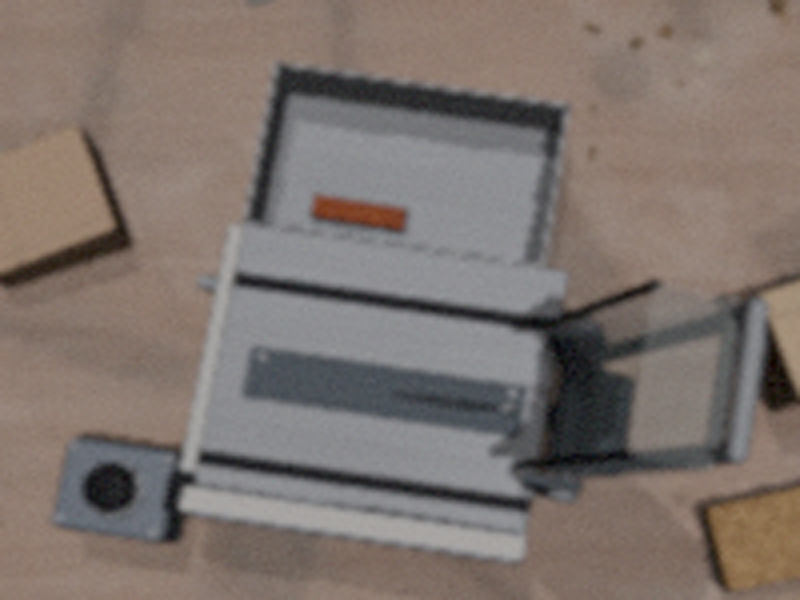

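The offcut lies in the tray (crop (360,213)). The guard is up on its stop, the button is at z ≈ 83, and the taper, block, cork and pencil are at their original pixels.

```bash
python3 -c "
from rig import r
print(r.hand_in())"
```

```text
the job is handed in; nothing more can be done
None
```

I did the job in the order asked and handed it in at about 14 s of the 53 s allowed; no verdict was reported.

- **Stop button:** I pushed it straight down with the shut fingers to 23 N. Depth readings show its top at z ≈ 83 mm, down from about 90.5, so it is in by the full 7 mm and has stayed there.
- **Guard:** I lifted it by its bar to about 1.1 rad, past the 0.78 balance point, and it fell back on its own. The last pictures show it leaning back on its stop.
- **Offcut:** I pushed it sideways off the table and it lies inside the steel tray.
- **Other things:** The taper block, pencil, cork and drilled block look unmoved in the last pictures. The robot is clear of everything, with wrist force at zero within noise.

**Disagreements along the way:**
- The real fingertips sit about 26 mm short of the reported TCP. My first attempt on the button stopped in the air because of this. I corrected for it using depth readings and the contact force.
- Near the end of the guard lift, the fingertip pressed on the guard with about 20 N, most likely against the hood's front. I backed off and the guard went on by itself.

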